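Specimen mark in the swivel mirror

ROBOT

A 6-joint arm with a two-finger parallel gripper is mounted at the origin on the work surface. World frame = base frame: x ahead of the robot, y to its left, z up, the work surface at z = 0. Lengths are in mm, angles in rad, forces in N, time in s.
With the tool pointing down it reaches from about 350 to 975 mm from the base axis. Payload 7.1 kg.
Tool frame: the origin (TCP) lies between the finger pads; the fingertips stand 8 mm ahead of it and the grasp point (between the pads) lies 11 mm behind it (ctrl.tips_ahead is the distance from the TCP to the fingertips, in mm); y points along the fingers, z is the direction in which the jaws open and shut, and the axes are right-handed (so a half turn about y gives the same grasp; the last joint's range is limited). The gripper opens to 88 mm and grips with 3 to 60 N. Pads are 20 mm wide; open, the fingers measure 115 mm over their backs; the gripper's body (75 mm by 178 mm) begins 61 mm behind the grasp point.
Start: joints at [1.136, 0.423, 1.63, -0, 1.089, -0.019], TCP at [252.419, 571.743, 230.675] pointing down, gripper open.
Joint ranges: [-3, 3], [-0.9, 2.11], [0.09, 2.58], [-1.31, 4.45], [0.11, 2.69], [-2.54, 2.54]. Speed limits (rad/s): [2.39, 2.39, 3.01, 3.14, 3.14, 3.14].

INTERFACE

Orientations are given as a rotation vector (axis times angle).
In Python, from workcell import ctrl gives the robot as it stands.
- The arm moves only by the shell command python3 -m creep 'ROWS'. ROWS is JSON, a list of rows, each an object of numbers: "tx", "ty", "tz": the shift along the world's x, y, z in mm; "rx", "ry", "rz": the turn, a rotation vector about the world's x, y, z in rad; "fingers": the closure in counts, from 0 (fully open) to 255 (shut). A call has 1 to 10 rows; each row is the pose to reach, as a shift and turn from the pose commanded when the call began; what a row does not reach only later rows make up. A row lasts 1/8 s, in which the tool goes at most 62.5 mm and 10.7 degrees, less where a joint would pass 70% of its speed; a pose out of reach is approached as far as the arm can. A call with a gripper value outside its range is refused whole. The fingers move at their own pace and stop on an object; the grip force is fixed at half the most. Time passes only in rows, so rows that repeat a pose let the fingers close. It gives the time, the measured TCP pose, the force and the opening at its end, in the units of the state.
- ctrl.get_obs(): the state, without advancing time (a new reading comes with each control period).
- ctrl.get_image(name): name is "side" or "top"; returns a dict with "pixels" (480x640x3 uint8, blue, green, red), "intrinsics" (3x3 intrinsics, pixels), "k1" (the pictures are not rectified: a ray, as slopes to the right and down, at radius r is drawn at 1 + k1 r^2 times it, then the intrinsics apply), "rvec" (rotation vector, rad) and "tvec" (3), from world to camera coordinates, as OpenCV has them. Camera axes: x right, y down, z forward; pixel columns grow to the right and rows downward; lengths in mm; the calibration is good to about 2 mm. A picture is of the moment at which its call begins. There is no depth.
- ctrl.close_job(): hands the job in, once; it reports no verdict.
The state is a dict: "t": time; "qpos": joint angles; "qvel": joint speeds; "joint_torque": joint torques, N m; "ee_pos": TCP position; "orientation": TCP orientation; "ft_force": force on the tool from outside, world axes, zero at the start; "moment": the same for the moment, N m; "width": finger opening in mm.
Only numpy, scipy, OpenCV 4.12 (cv2) and the standard library are available. Lean on these libraries where they do the work, as an engineer would, in place of code of your own. Each camera call takes 0.05 s, during which the arm holds its last target.

TASK

Set the white specimen block with the engraved cross into the pocket of the aluminium fixture, placed (not dropped), flat on the pocket floor, with the cross towards the mirror, and let go of it. Then take the grip bar on top of the sprung swivel mirror and turn the mirror until the barrel camera, which looks at the mirror's turning axis, sees the cross in the middle of its reflected view; leave all other things alone. Finish still holding the mirror at that angle with the gripper, because it springs back when let go.

Things in the scene. Friction and masses are not known exactly. Their poses are not given: they have to be found in the camera images.
- block_mid (a point): centre of the specimen block, half-way up: an upright white plastic block 30 mm (its x) x 56 mm (its y) x 60 mm high (its z), about 0.12 kg, standing loose. One of its two 56 x 60 mm faces, the one its -x axis points out of, bears a black engraved cross in a ring; the opposite face is blank, and on its top a black line 40 mm long runs along the edge of the marked face. A smaller unmarked white block also lies about and is not it
- mark (a point): centre of the engraved cross (30 mm across) on the specimen block's marked face, 36 mm above the block's underside
- pocket (a point): centre of the floor of the pocket in the fixed aluminium fixture (66 x 92 mm, 21 mm high); pocket floor 8 mm above the table; pocket 33 mm (its x) x 59 mm (its y), so 1.5 mm play all round the block, walls 8 mm high with a bevelled rim above them up to 21 mm above the table. Its -x axis points out of the long side nearest the mirror. Both axes level
- pivot (a point): point on the vertical turning axis of the mirror, 42 mm above the table; the silvered face lies in this axis (to 1 mm)
- lens (a point): centre of the front lens of the fixed barrel camera (black tube 34 mm thick, 85 mm long, axis 42 mm above the table, top 61 mm), 165 mm from the pivot; the camera looks level and straight at the pivot
- mirror_bar (a point): grip bar on top of the swivel mirror, centred on the turning axis: aluminium, 10 mm thick (its x), 36 mm wide (its y), from 65 to 101 mm above the table; this point is 88 mm above the table. Its x axis is level and is the outward normal of the silvered face (the bar is parallel to the mirror). The mirror below it is 70 mm wide, 14 to 66 mm above the table, on a base disc 64 mm across
- mirror (a joint): turn of the mirror in rad: 0 at rest (facing nearly to the camera), growing clockwise seen from above, towards the fixture, up to 1.2. A weak spring (0.012 N m at rest, 0.06 N m at 1.2) always turns it back to 0 when it is let go
- sight (a point): not a visible thing: at the pivot, its +x axis points along the camera's line of sight after reflection in the mirror (level; it turns twice as far as the mirror, clockwise as the mirror does)
- block: the same specimen block, origin at the centre of its underside, axes as above
- spare: spare unmarked block, white plastic, 30 x 40 x 40 mm, clearly smaller than the specimen block; not used. Origin at the centre of its underside
- dropper: amber dropper bottle, 34 mm across, 85 mm high; not used. Origin at the centre of its underside
- dish: closed flat petri dish, 74 mm across, 15 mm high; not used. Origin at the centre of its underside
- slidebox: slide carton, 82 x 87 mm, 32 mm high; not used. Origin at the centre of its underside
- vial: capped sample vial standing upright, 29 mm across, 60 mm high; not used. Origin at the centre of its underside
- cup: white open plastic cup, 76 mm across at the rim, 75 mm high; not used. Origin at the centre of its underside
- tweezers: steel tweezers lying flat, about 125 mm long, 6 mm high; not used. Origin at the centre of its underside

How it is judged (in metres and radians):
On the way, in this order (a step that is already met when the one before it is completed fails the run):
1. the block stands flat in the pocket, cross towards the mirror, released (horizontal distance between block_mid and pocket below 0.004 m and z of block_mid in the frame of pocket between 0.028 and 0.032 m and angle between block's own z axis and vertical below 0.05 rad and angle between the y axis of block and the y axis of pocket, either way round below 0.12 rad and x of mark in the frame of pocket below -0.008 m and contact force between the fingers and block below 0.05 N), for 0.3 s.
2. the gripper turns the mirror so that the camera sees the cross, and holds it (y of mark in the frame of sight between -0.015 and 0.015 m and x of mark in the frame of sight above 0.03 m and contact force between the fingers and mirror above 0.2 N), for 0.5 s.
At the end, for the whole second after the job is handed in: Block in the pocket, released: centre within 4 mm, on the floor within 2 mm, tilt under 0.05 rad, turned under 0.12 rad, cross on the mirror side. Fingers hold the mirror so that the reflected line of sight passes within 15 mm sideways of the cross centre, through the last second (all of step 1 and all of step 2); the arm keeps its last pose, push and grip.
It fails at once if the block is dropped or thrown (moves faster than 0.5 m/s while the fingers do not touch it) (contact force between the fingers and block below 0.01 N and linear speed of block above 0.5 m/s).
It fails at once if a thing that is not used is moved by more than 30 mm (distance of any of spare, dropper, dish, slidebox, vial, cup, tweezers from where it was at the start of the episode above 0.03 m).
It also fails if it takes over 54 s, if anything falls off the work surface, if the arm or the gripper's body presses on something with over 40 N, if the wrist force passes 120 N, or if a joint passes its speed limit or range.

## Working session

There is one attempt and no reset: what is moved stays moved. The work goes in short steps, Python scripts to look and compute and a shell command to move; the robot and the scene stay as the last step left them, time stands still between calls to the robot, and variables do not carry over. Pictures are saved under pics/ and viewed, and the job is handed in when it is done.

```bash
mkdir -p pics; ls
cat > h.py <<'E'
import numpy as np, cv2, sys
from workcell import ctrl
def grab(n,f):
    d=ctrl.get_image(n); cv2.imwrite(f,d["pixels"]); np.savez(f+'.npz',**{k:np.array(v) for k,v in d.items()}); return d
def load(f): return np.load(f+'.npz')
def ray(d,u,v):
    K=np.array(d["intrinsics"],float);k=float(d["k1"])
    x=cv2.undistortPoints(np.array([[[u,v]]],float),K,np.array([k,0,0,0,0.]))[0,0]
    R=cv2.Rodrigues(np.array(d["rvec"],float))[0];t=np.array(d["tvec"],float).ravel()
    return -R.T@t, R.T@np.array([x[0],x[1],1.])
def onz(d,u,v,z):
    o,r=ray(d,u,v); return o+r*(z-o[2])/r[2]
def proj(d,P):
    return cv2.projectPoints(np.array(P,float).reshape(-1,1,3),np.array(d["rvec"],float),np.array(d["tvec"],float),np.array(d["intrinsics"],float),np.array([float(d["k1"]),0,0,0,0.]))[0].reshape(-1,2)
E
python3 - <<'E'
from h import *
for n in("top","side"):
    d=grab(n,f"pics/{n}0.png"); print(n,d["intrinsics"],d["k1"],ray(d,320,240))
print(ctrl.get_obs())
E
```

```text
pics
top [[465.34422853   0.         315.5305789 ]
 [  0.         465.34422853 233.67801181]
 [  0.           0.           1.        ]] -0.06747300682608944 (array([ 4.59880605e+02, -8.91642559e-01,  1.13689659e+03]), array([ 0.11564581, -0.00468783, -0.99341879]))
side [[607.3393758    0.         320.85061889]
 [  0.         607.3393758  241.1387586 ]
 [  0.           0.           1.        ]] 0.06950718550313818 (array([  114.37555372, -1233.01906839,   876.21035469]), array([ 0.31280356,  0.79730412, -0.51620301]))
{'t': 0.1, 'qpos': array([ 1.13600756e+00,  4.23784167e-01,  1.63063676e+00,  2.20903100e-06,
        1.08858249e+00, -1.89807257e-02]), 'qvel': array([ 0.00060228, -0.00281827, -0.00283111, -0.00080481,  0.00017138,
       -0.00038672]), 'joint_torque': array([ 6.43624735e-04, -5.45609522e+01, -2.74323875e+01,  6.46207016e-02,
        1.87623227e-02, -4.22511800e-05]), 'ee_pos': array([252.20767541, 571.30072575, 229.95798146]), 'orientation': array([-1.54745685,  0.32646349, -0.32595895]), 'ft_force': array([0.57397227, 0.10402172, 0.12205767]), 'moment': array([-0.02568039, -0.0307301 ,  0.01645595]), 'width': 87.86384647147096}
```

View pics/top0.png

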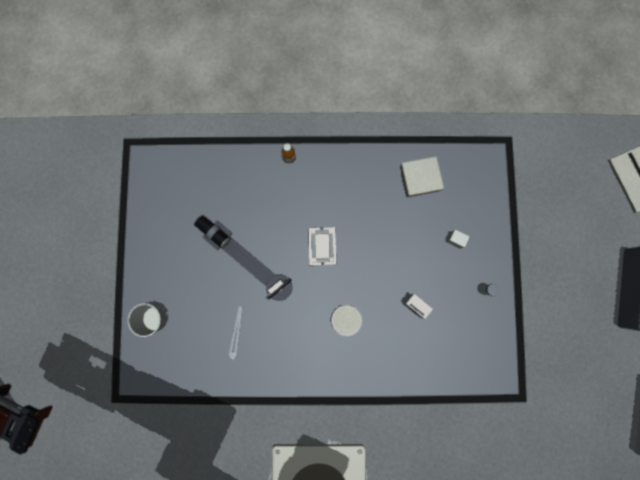

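View pics/side0.png

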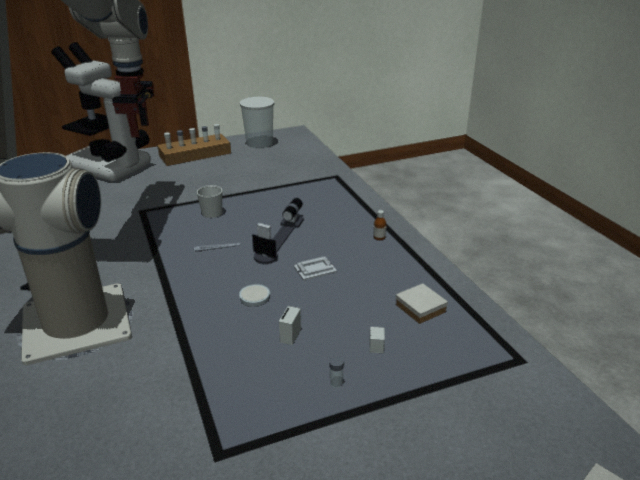

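The top view shows the specimen block at about (418,306), the fixture at (322,246), the mirror at (278,288), the barrel camera at (212,231) and the spare at (458,239). Next I'll zoom in.

Run:
```python
from h import *
im=cv2.imread("pics/top0.png"); si=cv2.imread("pics/side0.png")
def c(im,x,y,w,s): return cv2.resize(im[y:y+w,x:x+w],None,fx=s,fy=s,interpolation=cv2.INTER_CUBIC)
a=np.hstack([c(im,393,281,50,8),c(im,297,221,50,8)]); cv2.imwrite("pics/z1.png",a[:, :800])
b=np.hstack([c(im,253,263,50,8),c(im,187,206,50,8)]); cv2.imwrite("pics/z2.png",b)
b=np.hstack([c(si,265,300,50,8),c(si,240,215,50,8)]); cv2.imwrite("pics/z3.png",b)
```

```text
(no output)
```

View pics/z1.png

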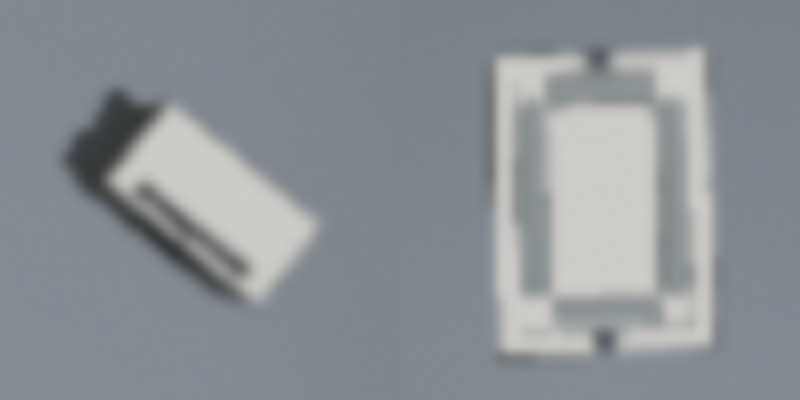

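View pics/z2.png

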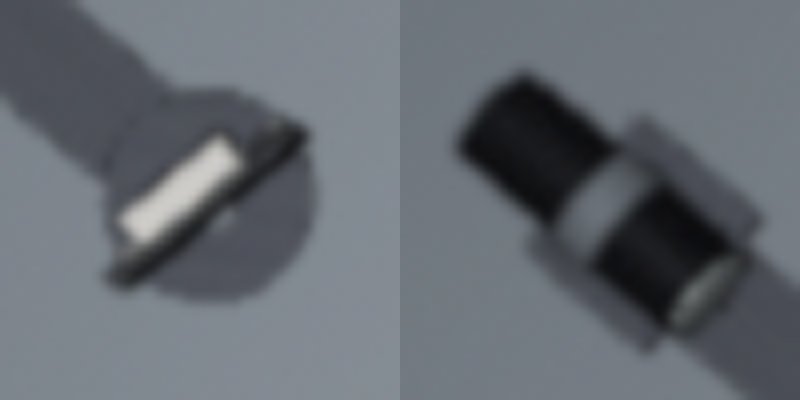

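View pics/z3.png

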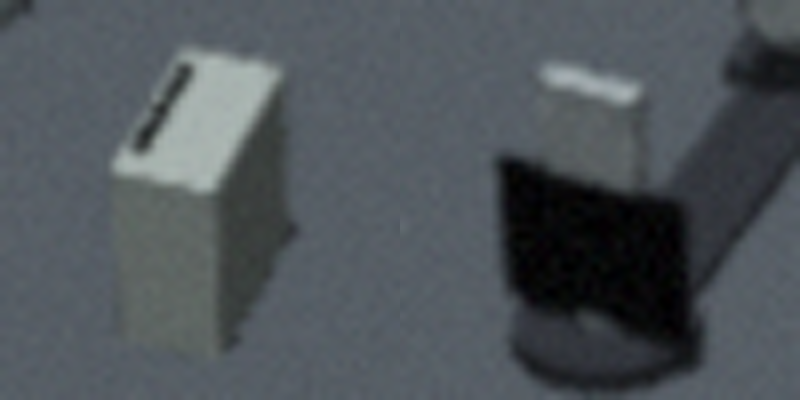

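```bash
cat > rect.py <<'E'
from h import *
# sub-pixel: enlarge, threshold, minAreaRect of contours, corners cast to height z
def rects(f,roi,z,thr,s=8,inv=False,bluemax=None,largest=True):
    im=cv2.imread(f); d=load(f); x,y,w,h=roi
    g=cv2.cvtColor(im,cv2.COLOR_BGR2GRAY)[y:y+h,x:x+w]
    G=cv2.resize(g,None,fx=s,fy=s,interpolation=cv2.INTER_CUBIC)
    m=((G>thr)^inv).astype(np.uint8)
    cs,_=cv2.findContours(m,cv2.RETR_EXTERNAL,cv2.CHAIN_APPROX_NONE)
    c=max(cs,key=cv2.contourArea)
    px=(c.reshape(-1,2)+.5)/s-.5+[x,y]
    P=np.array([onz(d,u,v,z)[:2] for u,v in px],np.float32)
    r=cv2.minAreaRect(P); b=cv2.boxPoints(r)
    e=b[1]-b[0];e2=b[2]-b[1]
    if np.linalg.norm(e2)>np.linalg.norm(e): e=e2
    L=np.degrees(np.arctan2(e[1],e[0]))%180
    return r[0],sorted(r[1]),L,b
E
python3 - <<'E'
from rect import *
f="pics/top0.png"
for n,roi,z,th in(("block",(400,288,36,38),60,150),("fix",(303,221,40,50),21,150),("bar",(262,274,30,22),101,150),("spare",(440,225,36,30),40,150)):
  for t in (th,th+15):
    c,s,L,b=rects(f,roi,z,t); print(n,np.round(c,1),np.round(s,1),"long dir deg",round(L,1))
d=load(f)
g=cv2.cvtColor(cv2.imread(f),cv2.COLOR_BGR2GRAY)
# lens: pale disc front at about z 42-59; barrel axis points
for u,v in ((187+65.5,206+0),): pass
print("lens disc approx",onz(d,187+(706-400)/8,206+292/8,42), "barrel back",onz(d,187+(490-400)/8,206+108/8,59))
print("disc", onz(d,253+212/8,263+195/8,8))
E
```

```text
block [ 432.1 -234.5] [30.8 56.7] long dir deg 49.7
block [ 432.2 -234.2] [28.9 55. ] long dir deg 50.1
fix [576.3 -10.9] [67.8 94.1] long dir deg 180.0
fix [575.3  -2.6] [48.8 90.3] long dir deg 179.6
bar [476.9  94.2] [ 9.9 35.1] long dir deg 129.5
bar [477.   94.2] [ 8.8 33.9] long dir deg 129.5
spare [ 591.6 -339.6] [29.4 39.4] long dir deg 63.2
spare [ 591.5 -339.4] [27.9 37.9] long dir deg 62.9
lens disc approx [582.07956151 219.00563287  42.        ] barrel back [634.93778377 280.95326676  59.        ]
disc [476.46696053  92.00273899   8.        ]
```

Run:
```python
from rect import *
o=ctrl.get_obs(); R=cv2.Rodrigues(o["orientation"])[0]; print(np.round(R,3)); print("jaw deg",np.degrees(np.arctan2(R[1,2],R[0,2])))
f="pics/top0.png"; d=load(f)
# fixture edges: per-edge subpixel gradient then line fits
g=cv2.GaussianBlur(cv2.cvtColor(cv2.imread(f),cv2.COLOR_BGR2GRAY),(3,3),0).astype(float)
def edge(p0,n,ts,L,z):
    pts=[]
    for t in ts:
        s=np.arange(-3,3.01,.1); q=p0(t)
        xs=(q[0]+n[0]*s).astype(np.float32);ys=(q[1]+n[1]*s).astype(np.float32)
        v=cv2.remap(g.astype(np.float32),xs[None],ys[None],cv2.INTER_LINEAR)[0]
        k=np.argmin(np.gradient(v)); pts.append(onz(d,xs[k],ys[k],z)[:2])
    P=np.array(pts,np.float32); vx,vy,x0,y0=cv2.fitLine(P,cv2.DIST_HUBER,0,.01,.01).ravel()
    return (round(float(np.degrees(np.arctan2(vy,vx))%180),1),P.mean(0).round(1))
# outward normals; fixture outline px: x 309..335.5, y 227..265
X=np.linspace(312,333,20);Y=np.linspace(231,261,25)
print("left",edge(lambda t:(308.9,t),(-1,0),Y,0,21),"right",edge(lambda t:(335.8,t),(1,0),Y,0,21))
print("topE",edge(lambda t:(t,227.2),(0,-1),X,0,21),"botE",edge(lambda t:(t,265.4),(0,1),X,0,21))
# floor rect px: x 315.9..329, y 234..258
X=np.linspace(318,327,12);Y=np.linspace(237,255,20)
for z in (8,16):
  print(z,"l",edge(lambda t:(315.9,t),(-1,0),Y,0,z),"r",edge(lambda t:(329.3,t),(1,0),Y,0,z),"t",edge(lambda t:(t,234.3),(0,-1),X,0,z),"b",edge(lambda t:(t,258),(0,1),X,0,z))
```

```text
[[ 0.915 -0.001  0.404]
 [-0.404 -0.001  0.915]
 [-0.    -1.    -0.001]]
jaw deg 66.17589679810379
left (179.9, array([575.4,  20.7], dtype=float32)) right (179.5, array([575.2, -42.3], dtype=float32))
topE (93.1, array([619.9, -12.3], dtype=float32)) botE (89.8, array([531.8, -11.9], dtype=float32))
8 l (3.9, array([576.6,   4.9], dtype=float32)) r (179.6, array([576.5, -26.2], dtype=float32)) t (89.8, array([606.3, -12.4], dtype=float32)) b (89.8, array([549.2, -12.1], dtype=float32))
16 l (3.9, array([575.8,   4.9], dtype=float32)) r (179.6, array([575.7, -26. ], dtype=float32)) t (89.8, array([605.3, -12.3], dtype=float32)) b (89.8, array([548.6, -12. ], dtype=float32))
```

```bash
python3 -m creep '[{"tx":228,"ty":-400,"rz":-0.9,"fingers":0},{"tx":228,"ty":-400,"rz":-0.9,"fingers":0},{"tx":228,"ty":-400,"rz":-0.9,"fingers":0},{"tx":228,"ty":-400,"rz":-0.9,"fingers":0},{"tx":228,"ty":-400,"rz":-0.9,"fingers":0},{"tx":228,"ty":-400,"rz":-0.9,"fingers":0},{"tx":228,"ty":-400,"rz":-0.9,"fingers":0},{"tx":228,"ty":-400,"rz":-0.9,"fingers":0},{"tx":228,"ty":-400,"rz":-0.9,"fingers":0}]'
```

```text
schema error: expected keys tx, ty, tz, rx, ry, rz, fingers
```

All the keys have to be present in every row.

```bash
python3 -m creep '[{"tx":228,"ty":-400,"tz":0,"rx":0,"ry":0,"rz":-0.9,"fingers":0},{"tx":228,"ty":-400,"tz":0,"rx":0,"ry":0,"rz":-0.9,"fingers":0},{"tx":228,"ty":-400,"tz":0,"rx":0,"ry":0,"rz":-0.9,"fingers":0},{"tx":228,"ty":-400,"tz":0,"rx":0,"ry":0,"rz":-0.9,"fingers":0},{"tx":228,"ty":-400,"tz":0,"rx":0,"ry":0,"rz":-0.9,"fingers":0},{"tx":228,"ty":-400,"tz":0,"rx":0,"ry":0,"rz":-0.9,"fingers":0},{"tx":228,"ty":-400,"tz":0,"rx":0,"ry":0,"rz":-0.9,"fingers":0},{"tx":228,"ty":-400,"tz":0,"rx":0,"ry":0,"rz":-0.9,"fingers":0},{"tx":228,"ty":-400,"tz":0,"rx":0,"ry":0,"rz":-0.9,"fingers":0}]'
```

```text
t: 1.23
ee_pos: [480.9, 170.3, 230.4]
orientation: [-1.318, 1.022, -1.022]
ft_force: [0.5, 0.6, 0.7]
width: 87.6
```

```bash
python3 -m creep '[{"tx":-48.5,"ty":-405.5,"tz":0,"rx":0,"ry":0,"rz":-0.955,"fingers":0},{"tx":-48.5,"ty":-405.5,"tz":0,"rx":0,"ry":0,"rz":-0.955,"fingers":0},{"tx":-48.5,"ty":-405.5,"tz":0,"rx":0,"ry":0,"rz":-0.955,"fingers":0},{"tx":-48.5,"ty":-405.5,"tz":0,"rx":0,"ry":0,"rz":-0.955,"fingers":0},{"tx":-48.5,"ty":-405.5,"tz":0,"rx":0,"ry":0,"rz":-0.955,"fingers":0},{"tx":-48.5,"ty":-405.5,"tz":0,"rx":0,"ry":0,"rz":-0.955,"fingers":0},{"tx":-48.5,"ty":-405.5,"tz":0,"rx":0,"ry":0,"rz":-0.955,"fingers":0},{"tx":-48.5,"ty":-405.5,"tz":0,"rx":0,"ry":0,"rz":-0.955,"fingers":0},{"tx":-48.5,"ty":-405.5,"tz":-60,"rx":0,"ry":0,"rz":-0.955,"fingers":0},{"tx":-48.5,"ty":-405.5,"tz":-100,"rx":0,"ry":0,"rz":-0.955,"fingers":0}]'
python3 - <<'E'
from h import *
o=ctrl.get_obs(); R=cv2.Rodrigues(o["orientation"])[0];print(o["ee_pos"],np.degrees(np.arctan2(R[1,2],R[0,2])),o["qpos"])
d=grab("side","pics/s1.png")
cv2.imwrite("pics/s1z.png",cv2.resize(d["pixels"][200:360,200:400],None,fx=4,fy=3.75)[:600])
E
```

```text
t: 2.48
ee_pos: [431.7, -231.5, 129.1]
orientation: [-0.794, 1.704, -1.701]
ft_force: [-1.0, -0.0, -0.2]
width: 87.5
[ 431.69672619 -231.50229094  129.12916369] -40.024617608859074 [-5.16768831e-01  3.83424595e-01  1.99449055e+00  5.60932638e-04
  7.64738992e-01  1.81387679e-01]
```

View pics/s1z.png

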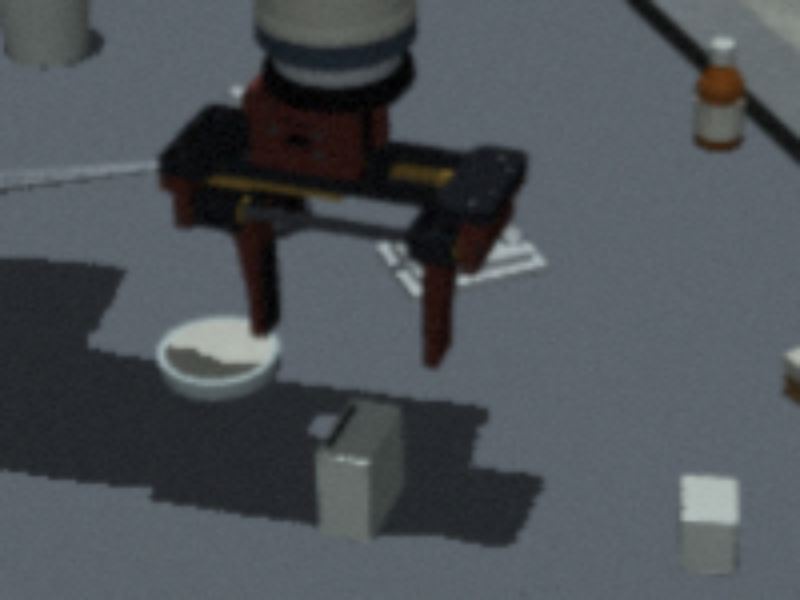

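The open fingers (about 255,330 and 435,360 in the zoom) straddle the block, which is upright below them. Next I descend.

```bash
python3 -m creep '[{"tx":0,"ty":-0.6,"tz":-50,"rx":0,"ry":0,"rz":0,"fingers":0},{"tx":0,"ty":-0.6,"tz":-80,"rx":0,"ry":0,"rz":0,"fingers":0},{"tx":0,"ty":-0.6,"tz":-97,"rx":0,"ry":0,"rz":0,"fingers":0},{"tx":0,"ty":-0.6,"tz":-97,"rx":0,"ry":0,"rz":0,"fingers":0},{"tx":0,"ty":-0.6,"tz":-97,"rx":0,"ry":0,"rz":0,"fingers":0}]'
```

```text
t: 3.15
ee_pos: [432.8, -234.4, 34.8]
orientation: [-0.792, 1.702, -1.704]
ft_force: [-0.3, -0.2, 0.3]
width: 87.5
```

```bash
python3 -m creep '[{"tx":0,"ty":0,"tz":0,"rx":0,"ry":0,"rz":0,"fingers":100},{"tx":0,"ty":0,"tz":0,"rx":0,"ry":0,"rz":0,"fingers":140},{"tx":0,"ty":0,"tz":0,"rx":0,"ry":0,"rz":0,"fingers":200},{"tx":0,"ty":0,"tz":0,"rx":0,"ry":0,"rz":0,"fingers":255},{"tx":0,"ty":0,"tz":0,"rx":0,"ry":0,"rz":0,"fingers":255},{"tx":0,"ty":0,"tz":0,"rx":0,"ry":0,"rz":0,"fingers":255},{"tx":0,"ty":0,"tz":0,"rx":0,"ry":0,"rz":0,"fingers":255}]'
```

```text
t: 4.03
ee_pos: [431.9, -234.4, 33.6]
orientation: [-0.792, 1.703, -1.703]
ft_force: [0.2, 0.4, -0.3]
width: 30.1
```

```bash
python3 -m creep '[{"tx":0,"ty":0,"tz":30,"rx":0,"ry":0,"rz":0,"fingers":255},{"tx":0,"ty":0,"tz":70,"rx":0,"ry":0,"rz":0,"fingers":255},{"tx":20,"ty":30,"tz":90,"rx":0,"ry":0,"rz":-0.15,"fingers":255},{"tx":50,"ty":75,"tz":90,"rx":0,"ry":0,"rz":-0.3,"fingers":255},{"tx":80,"ty":120,"tz":90,"rx":0,"ry":0,"rz":-0.45,"fingers":255},{"tx":110,"ty":170,"tz":90,"rx":0,"ry":0,"rz":-0.6,"fingers":255},{"tx":130,"ty":205,"tz":90,"rx":0,"ry":0,"rz":-0.75,"fingers":255},{"tx":144.5,"ty":223.6,"tz":90,"rx":0,"ry":0,"rz":-0.873,"fingers":255},{"tx":144.5,"ty":223.6,"tz":90,"rx":0,"ry":0,"rz":-0.873,"fingers":255},{"tx":144.5,"ty":223.6,"tz":90,"rx":0,"ry":0,"rz":-0.873,"fingers":255}]'
python3 - <<'E'
from h import *
o=ctrl.get_obs(); R=cv2.Rodrigues(o["orientation"])[0];print(o["ee_pos"],np.degrees(np.arctan2(R[1,2],R[0,2])),o["width"])
d=grab("side","pics/s2.png")
cv2.imwrite("pics/s2z.png",cv2.resize(d["pixels"][180:300,240:400],None,fx=5,fy=5,interpolation=cv2.INTER_CUBIC))
d=grab("top","pics/t2.png")
cv2.imwrite("pics/t2z.png",cv2.resize(d["pixels"][180:300,240:400],None,fx=5,fy=5,interpolation=cv2.INTER_CUBIC))
E
```

```text
t: 5.28
ee_pos: [575.5, -11.1, 123.2]
orientation: [0.001, -2.22, 2.221]
ft_force: [-0.3, -0.5, -1.9]
width: 30.3
[575.47520891 -11.14365793 123.23559611] -90.01429487751392 30.346937404319487
```

View pics/s2z.png

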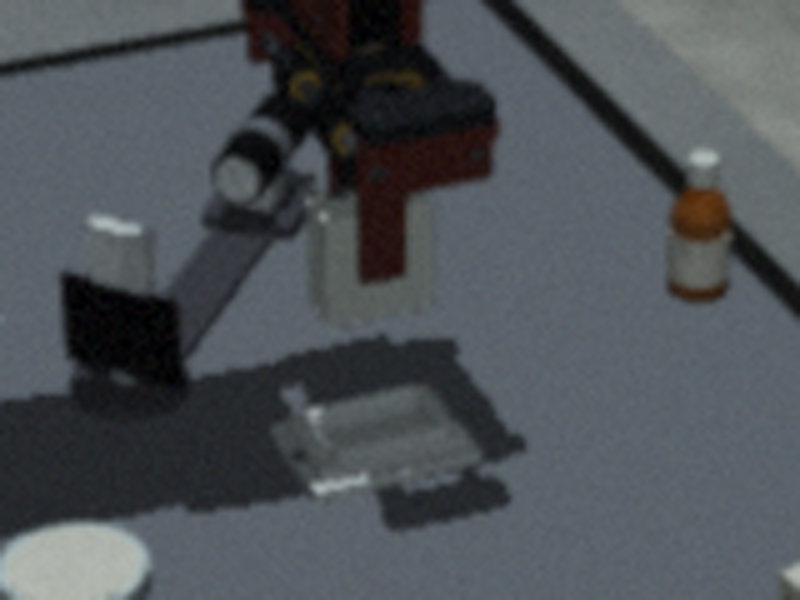

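View pics/t2z.png

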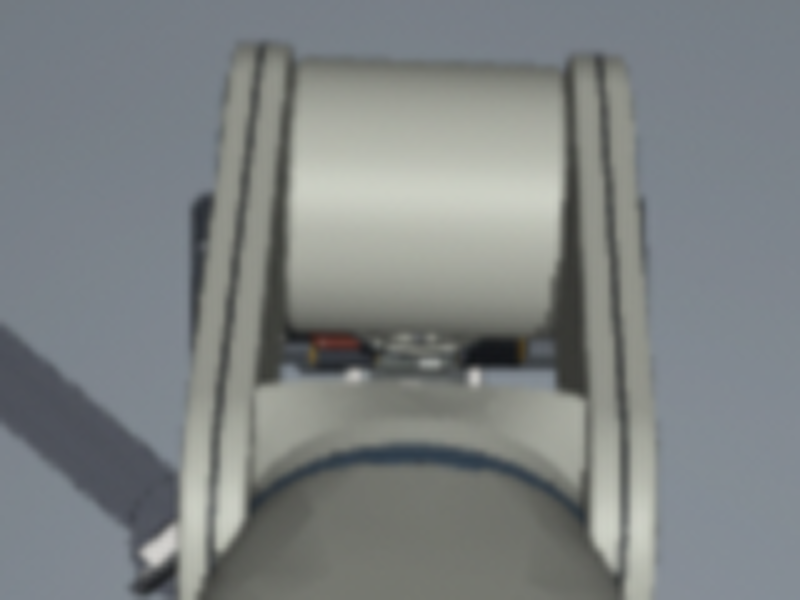

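The side view shows the block upright in the fingers (zoom 375,260) above the fixture (375,440). The arm hides the fixture in the top view. I'll overlay the predicted outlines in the side view as a check.

Run:
```python
from h import *
def box(cx,cy,yaw,a,b,z):
    c,s=np.cos(yaw),np.sin(yaw); return [(cx+c*x-s*y,cy+s*x+c*y,z) for x,y in((a,b),(-a,b),(-a,-b),(a,-b))]
def draw(f,boxes,roi,out):
    d=load(f);im=cv2.imread(f);x,y,w,h=roi;s=8
    z=cv2.resize(im[y:y+h,x:x+w],None,fx=s,fy=s,interpolation=cv2.INTER_CUBIC)
    z=cv2.convertScaleAbs(z,alpha=1.5)
    for b in boxes:
        p=((proj(d,b)-[x,y]+.5)*s-.5).round().astype(int); cv2.polylines(z,[p.reshape(-1,1,2)],True,(0,0,255),1)
        print(out,proj(d,b).round(1).tolist())
    cv2.imwrite(out,z)
fx=(576.4,-10.9,0.)
draw("pics/side0.png",[box(*fx,46,33,21),box(*fx,46,33,0),box(*fx,29.5,16.5,8)],(285,245,65,45),"pics/o1.png")
bz=123.2-33.6
draw("pics/s2.png",[box(575.5,-11.1,0,28,15,bz),box(575.5,-11.1,0,28,15,bz+60)],(285,200,65,65),"pics/o2.png")
```

```text
pics/o1.png [[325.7, 252.7], [292.7, 260.0], [301.6, 273.2], [335.4, 265.4]]
pics/o1.png [[325.7, 259.4], [293.0, 266.7], [301.8, 280.1], [335.4, 272.3]]
pics/o1.png [[322.2, 261.3], [301.1, 266.1], [305.5, 272.7], [327.0, 267.7]]
pics/o2.png [[321.4, 234.9], [300.7, 239.3], [304.9, 245.0], [325.8, 240.5]]
pics/o2.png [[321.2, 214.2], [300.1, 218.4], [304.3, 224.0], [325.7, 219.6]]
```

View pics/o1.png

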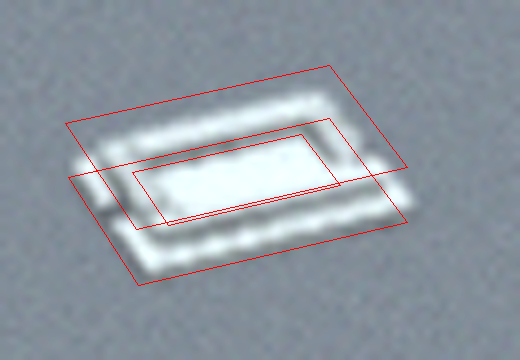

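View pics/o2.png

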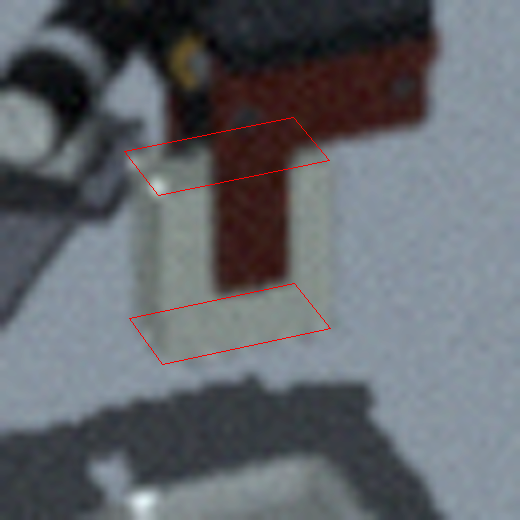

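Run:
```python
from h import *
im=cv2.imread("pics/side0.png")[248:288,288:340]
z=cv2.resize(im,None,fx=15,fy=15,interpolation=cv2.INTER_CUBIC); cv2.imwrite("pics/z4.png",cv2.convertScaleAbs(z,alpha=1.1))
im=cv2.imread("pics/top0.png")[222:270,302:342]
z=cv2.resize(im,None,fx=12,fy=12,interpolation=cv2.INTER_CUBIC); cv2.imwrite("pics/z5.png",z)
```

```text
(no output)
```

View pics/z4.png

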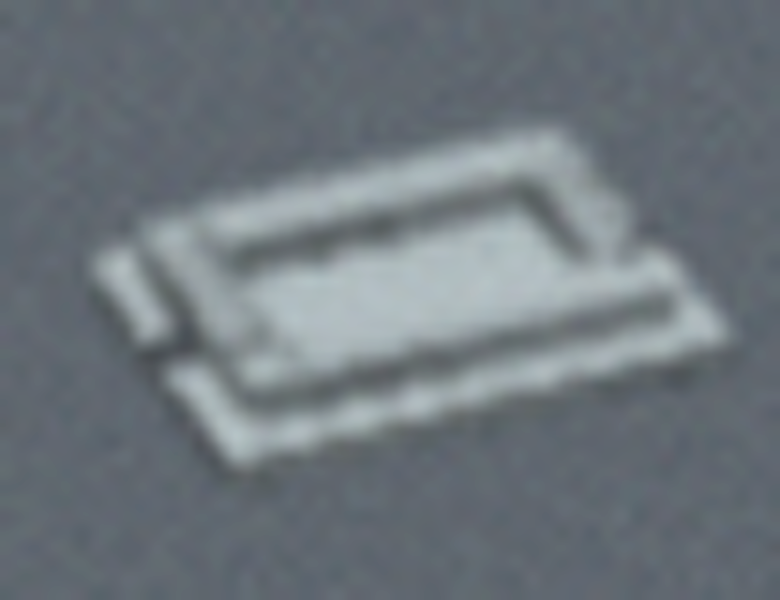

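View pics/z5.png

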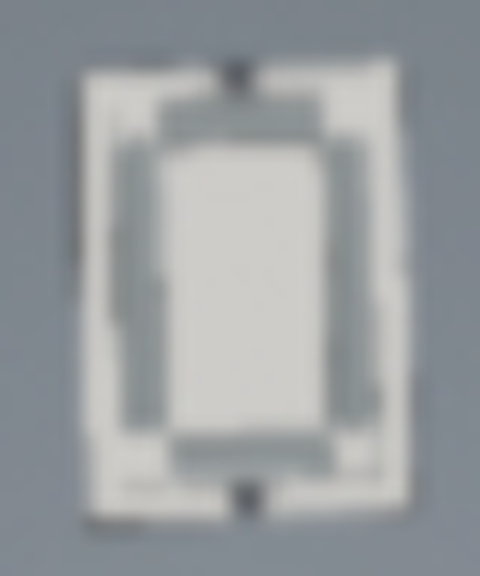

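Run:
```python
from h import *
d=load("pics/top0.png")
f=lambda x,y:(302+(x+.5)/12-.5,222+(y+.5)/12-.5)
def rep(n,c,d,z):
    P=np.array([onz(d,*p,z)[:2] for p in c]); e=lambda i,j:np.degrees(np.arctan2(*(P[j]-P[i])[::-1])).round(1)
    print(n,z,"ctr",P.mean(0).round(1),"len",[np.linalg.norm(P[i]-P[(i+1)%4]).round(1) for i in range(4)],"dirs",[e(i,(i+1)%4) for i in range(4)])
out=[f(83,70),f(396,60),f(410,510),f(92,517)]
inn=[f(160,145),f(323,142),f(328,432),f(170,433)]
rail=[f(110,135),f(365,135),f(378,428),f(122,428)]
for z in(4,8): rep("plate",out,d,z)
for z in(8,16): rep("floor",inn,d,z)
rep("rail y",rail,d,21)
s=load("pics/side0.png"); g=lambda x,y:(288+(x+.5)/15-.5,248+(y+.5)/15-.5)
# plate corners near: BL(240,462) is underside? L(92,262) R(735,335)
for z in(0,4,8):
  print(z,[onz(s,*g(*p),z)[:2].round(1) for p in((92,262),(236,466),(735,335))])
```

```text
plate 4 ctr [578.1 -11. ] len [np.float64(64.2), np.float64(92.3), np.float64(64.5), np.float64(91.6)] dirs [np.float64(-88.4), np.float64(-178.7), np.float64(91.1), np.float64(1.1)]
plate 8 ctr [577.7 -11. ] len [np.float64(64.0), np.float64(92.0), np.float64(64.3), np.float64(91.3)] dirs [np.float64(-88.4), np.float64(-178.7), np.float64(91.1), np.float64(1.1)]
floor 8 ctr [577.8 -11. ] len [np.float64(33.2), np.float64(59.2), np.float64(32.0), np.float64(58.9)] dirs [np.float64(-89.1), np.float64(-179.4), np.float64(90.2), np.float64(1.8)]
floor 16 ctr [576.9 -10.9] len [np.float64(33.0), np.float64(58.8), np.float64(31.8), np.float64(58.4)] dirs [np.float64(-89.1), np.float64(-179.4), np.float64(90.2), np.float64(1.8)]
rail y 21 ctr [577.7 -10.6] len [np.float64(51.4), np.float64(59.2), np.float64(51.3), np.float64(59.2)] dirs [np.float64(-90.2), np.float64(-177.9), np.float64(89.8), np.float64(2.2)]
0 [array([534.7,  29.1]), array([536.2, -39. ]), array([629.4, -34.9])]
4 [array([532.8,  23.4]), array([534.3, -44.4]), array([627. , -40.4])]
8 [array([530.9,  17.6]), array([532.4, -49.9]), array([624.7, -45.8])]
```

```bash
python3 -m creep '[{"tx":2.3,"ty":0.1,"tz":-30,"rx":0,"ry":0,"rz":0.022,"fingers":255},{"tx":2.3,"ty":0.1,"tz":-50,"rx":0,"ry":0,"rz":0.022,"fingers":255},{"tx":2.3,"ty":0.1,"tz":-64,"rx":0,"ry":0,"rz":0.022,"fingers":255},{"tx":2.3,"ty":0.1,"tz":-64,"rx":0,"ry":0,"rz":0.022,"fingers":255},{"tx":2.3,"ty":0.1,"tz":-64,"rx":0,"ry":0,"rz":0.022,"fingers":255}]'
python3 - <<'E'
from h import *
o=ctrl.get_obs(); R=cv2.Rodrigues(o["orientation"])[0];print(o["ee_pos"],np.degrees(np.arctan2(R[1,2],R[0,2])),o["width"],o["ft_force"])
d=grab("side","pics/s3.png")
cv2.imwrite("pics/s3z.png",cv2.convertScaleAbs(cv2.resize(d["pixels"][210:290,280:360],None,fx=7.5,fy=7.5,interpolation=cv2.INTER_CUBIC),alpha=1.6))
E
```

```text
t: 6.0
ee_pos: [579.1, -10.9, 60.3]
orientation: [-0.021, 2.211, -2.211]
ft_force: [0.1, 0.4, -1.7]
width: 30.1
[579.13560145 -10.90994869  60.272575  ] -88.87727504536267 30.072639806455463 [ 0.14846535  0.38082251 -1.70651672]
```

View pics/s3z.png

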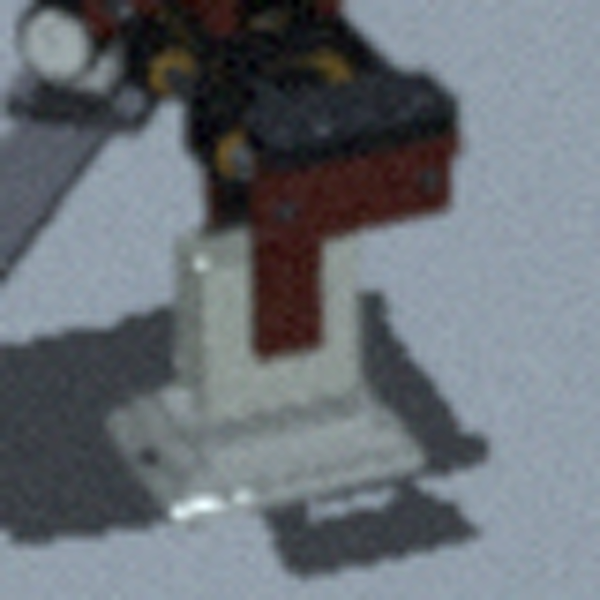

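The block's lower edge sits centrally within the rails (zoom about 285,410), and there is no contact yet. I'll trim x by -1 mm and lower slowly.

```bash
python3 -m creep '[{"tx":-0.9,"ty":-0.2,"tz":-3,"rx":0,"ry":0,"rz":0,"fingers":255},{"tx":-0.9,"ty":-0.2,"tz":-6,"rx":0,"ry":0,"rz":0,"fingers":255},{"tx":-0.9,"ty":-0.2,"tz":-8,"rx":0,"ry":0,"rz":0,"fingers":255},{"tx":-0.9,"ty":-0.2,"tz":-10,"rx":0,"ry":0,"rz":0,"fingers":255},{"tx":-0.9,"ty":-0.2,"tz":-11,"rx":0,"ry":0,"rz":0,"fingers":255}]'
```

```text
t: 6.68
ee_pos: [577.7, -10.8, 48.5]
orientation: [-0.022, 2.212, -2.212]
ft_force: [0.2, 0.3, -1.1]
width: 29.9
```

```bash
python3 -m creep '[{"tx":0,"ty":0,"tz":-2,"rx":0,"ry":0,"rz":0,"fingers":255},{"tx":0,"ty":0,"tz":-4,"rx":0,"ry":0,"rz":0,"fingers":255},{"tx":0,"ty":0,"tz":-5,"rx":0,"ry":0,"rz":0,"fingers":255},{"tx":0,"ty":0,"tz":-6,"rx":0,"ry":0,"rz":0,"fingers":255},{"tx":0,"ty":0,"tz":-6.5,"rx":0,"ry":0,"rz":0,"fingers":255}]'
```

```text
t: 7.3
ee_pos: [577.8, -10.9, 42.1]
orientation: [-0.022, 2.212, -2.212]
ft_force: [-0.1, -0.6, -1.1]
width: 30.1
```

```bash
python3 -m creep '[{"tx":0,"ty":0,"tz":-0.5,"rx":0,"ry":0,"rz":0,"fingers":255},{"tx":0,"ty":0,"tz":-0.5,"rx":0,"ry":0,"rz":0,"fingers":255}]'
```

```text
t: 7.55
ee_pos: [577.8, -10.8, 41.7]
orientation: [-0.022, 2.211, -2.211]
ft_force: [1.5, 0.3, -1.7]
width: 29.4
```

```bash
python3 -m creep '[{"tx":0,"ty":0,"tz":-0.5,"rx":0,"ry":0,"rz":0,"fingers":255},{"tx":0,"ty":0,"tz":-0.5,"rx":0,"ry":0,"rz":0,"fingers":255}]'; python3 -c "
from workcell import ctrl
print(ctrl.get_obs()['ft_force'],ctrl.get_obs()['ee_pos'])"
```

```text
t: 7.8
ee_pos: [577.9, -10.9, 41.6]
orientation: [-0.022, 2.211, -2.211]
ft_force: [-1.3, 0.4, 4.6]
width: 29.6
[-1.33301295  0.3707769   4.6268716 ] [577.88014024 -10.85035285  41.62384117]
```

Contact with the floor shows at z≈41.6, which is 8 mm above the grasp height as expected. Releasing now.

```bash
python3 -m creep '[{"tx":0,"ty":0,"tz":0.5,"rx":0,"ry":0,"rz":0,"fingers":150},{"tx":0,"ty":0,"tz":0.5,"rx":0,"ry":0,"rz":0,"fingers":130},{"tx":0,"ty":0,"tz":0.5,"rx":0,"ry":0,"rz":0,"fingers":110},{"tx":0,"ty":0,"tz":0.5,"rx":0,"ry":0,"rz":0,"fingers":80},{"tx":0,"ty":0,"tz":0.5,"rx":0,"ry":0,"rz":0,"fingers":80},{"tx":0,"ty":0,"tz":30,"rx":0,"ry":0,"rz":0,"fingers":80},{"tx":0,"ty":0,"tz":80,"rx":0,"ry":0,"rz":0,"fingers":80},{"tx":0,"ty":0,"tz":120,"rx":0,"ry":0,"rz":0,"fingers":80}]'
```

```text
t: 8.8
ee_pos: [578.0, -10.9, 162.8]
orientation: [-0.021, 2.211, -2.211]
ft_force: [0.0, -0.5, 0.4]
width: 60.2
```

```bash
python3 -m creep '[{"tx":-40,"ty":40,"tz":0,"rx":0,"ry":0,"rz":0.18,"fingers":80},{"tx":-90,"ty":90,"tz":0,"rx":0,"ry":0,"rz":0.36,"fingers":80},{"tx":-140,"ty":130,"tz":0,"rx":0,"ry":0,"rz":0.54,"fingers":80},{"tx":-190,"ty":170,"tz":0,"rx":0,"ry":0,"rz":0.72,"fingers":80},{"tx":-200,"ty":200,"tz":0,"rx":0,"ry":0,"rz":0.9,"fingers":80},{"tx":-200,"ty":240,"tz":0,"rx":0,"ry":0,"rz":1.08,"fingers":80},{"tx":-200,"ty":280,"tz":0,"rx":0,"ry":0,"rz":1.26,"fingers":80},{"tx":-200,"ty":280,"tz":0,"rx":0,"ry":0,"rz":1.4,"fingers":80}]'
python3 - <<'E'
from h import *
d=grab("side","pics/s4.png")
a=cv2.convertScaleAbs(cv2.resize(d["pixels"][200:300,230:360],None,fx=6,fy=6,interpolation=cv2.INTER_CUBIC),alpha=1.4);cv2.imwrite("pics/s4z.png",a)
d=grab("top","pics/t4.png")
cv2.imwrite("pics/t4z.png",cv2.resize(d["pixels"][200:320,200:350],None,fx=5,fy=5,interpolation=cv2.INTER_CUBIC))
E
```

```text
t: 9.8
ee_pos: [378.1, 271.7, 161.5]
orientation: [-1.136, 1.313, -1.313]
ft_force: [-0.5, -0.4, -0.5]
width: 60.2
```

View pics/s4z.png

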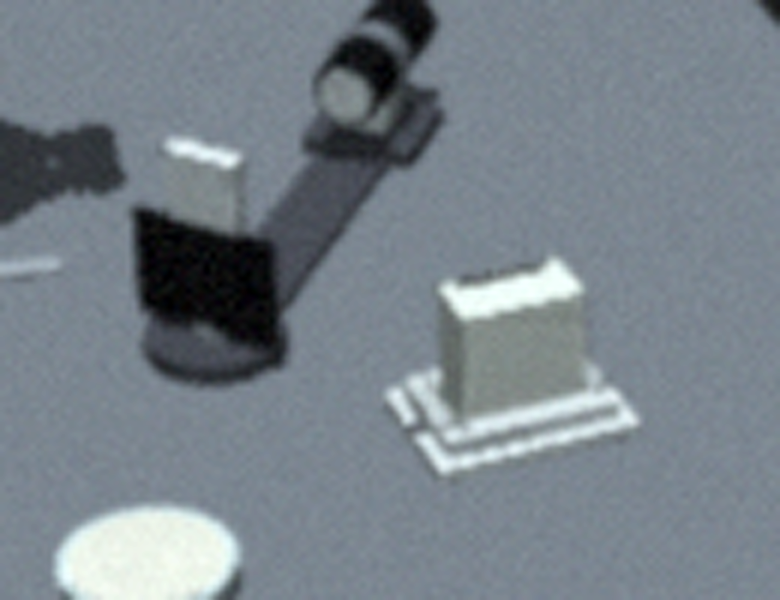

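View pics/t4z.png

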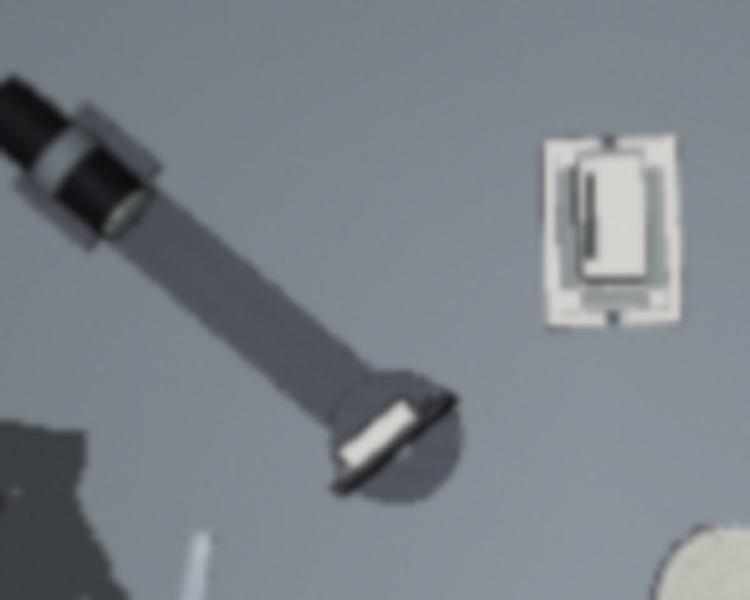

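The block sits upright in the pocket with the line on the mirror side (top zoom 590,215). Next are a numeric check and the mirror plan.

Run:
```python
from rect import *
o=ctrl.get_obs(); R=cv2.Rodrigues(o["orientation"])[0];print(o["ee_pos"],"jaw",np.degrees(np.arctan2(R[1,2],R[0,2])),o["qpos"].round(2))
f="pics/t4.png";d=load(f)
for t in (150,165):
  c,s,L,b=rects(f,(262,274,30,22),101,t);print("bar",np.round(c,1),np.round(s,1),L)
g=lambda x,y:(200+(x+.5)/5-.5,200+(y+.5)/5-.5)
P=np.array([onz(d,*g(*p),68)[:2] for p in((580,156),(642,154),(646,277),(582,275))]);print("block top",P.mean(0),[np.linalg.norm(P[i]-P[i-1]).round(1) for i in range(4)])
piv=np.array([476.9,93.7]);lens=onz(d,*g(127,207),42)[:2];bk=None
mark=np.array([577.7,-11.])+15*np.array([-np.sin(.022),np.cos(.022)])
a=lambda v:np.degrees(np.arctan2(v[1],v[0]))
print("lens",lens,np.linalg.norm(lens-piv),a(lens-piv),"mark",mark,np.linalg.norm(mark-piv),a(mark-piv),"normal wanted",(a(lens-piv)+a(mark-piv))/2)
# barrel axis direction as second estimate: shadow/beam strip edges and tube flanks at top z=59
for z in(42,59): 
  p,q=onz(d,*g(12,75),z)[:2],onz(d,*g(155,185),z)[:2]; p2,q2=onz(d,*g(0,155),z)[:2],onz(d,*g(100,240),z)[:2]
  print("tube dirs",a(p-q),a(p2-q2))
```

```text
[377.53161889 269.69848089 161.11468672] jaw -8.518491688255496 [ 0.59  0.29  2.03 -0.    0.82  0.74]
bar [477.   94.3] [10.1 35.3] 129.48557
bar [476.9  94.2] [ 9.1 34.4] 129.2489
block top [578.10837652 -10.76100758] [np.float64(55.3), np.float64(28.8), np.float64(57.2), np.float64(29.5)]
lens [585.66766956 219.68209934] 166.4388635398019 49.19404847108725 mark [577.37002662   3.99637015] 134.68840877300607 -41.75974406183368 normal wanted 3.7171522046267853
tube dirs 52.729080092027274 50.1985907796948
tube dirs 52.729080092027246 50.19859077969475
```

```bash
python3 -m creep '[{"tx":25,"ty":-45,"tz":0,"rx":0,"ry":0,"rz":0.18,"fingers":80},{"tx":50,"ty":-90,"tz":0,"rx":0,"ry":0,"rz":0.36,"fingers":80},{"tx":80,"ty":-135,"tz":0,"rx":0,"ry":0,"rz":0.54,"fingers":80},{"tx":99.1,"ty":-174.9,"tz":0,"rx":0,"ry":0,"rz":0.72,"fingers":80},{"tx":99.1,"ty":-174.9,"tz":0,"rx":0,"ry":0,"rz":0.838,"fingers":80},{"tx":99.1,"ty":-174.9,"tz":-30,"rx":0,"ry":0,"rz":0.838,"fingers":80},{"tx":99.1,"ty":-174.9,"tz":-30,"rx":0,"ry":0,"rz":0.838,"fingers":80}]'
python3 - <<'E'
from h import *
o=ctrl.get_obs(); R=cv2.Rodrigues(o["orientation"])[0];print(o["ee_pos"],"jaw",np.degrees(np.arctan2(R[1,2],R[0,2])),o["width"])
d=grab("side","pics/s5.png")
a=cv2.convertScaleAbs(cv2.resize(d["pixels"][190:290,220:350],None,fx=6,fy=6,interpolation=cv2.INTER_CUBIC),alpha=1.4);cv2.imwrite("pics/s5z.png",a)
E
```

```text
t: 10.78
ee_pos: [475.3, 93.3, 129.8]
orientation: [-1.46, 0.696, -0.691]
ft_force: [0.9, 0.4, -0.7]
width: 60.3
[475.30552823  93.3153679  129.84304692] jaw 39.13688104529677 60.2524686867201
```

View pics/s5z.png

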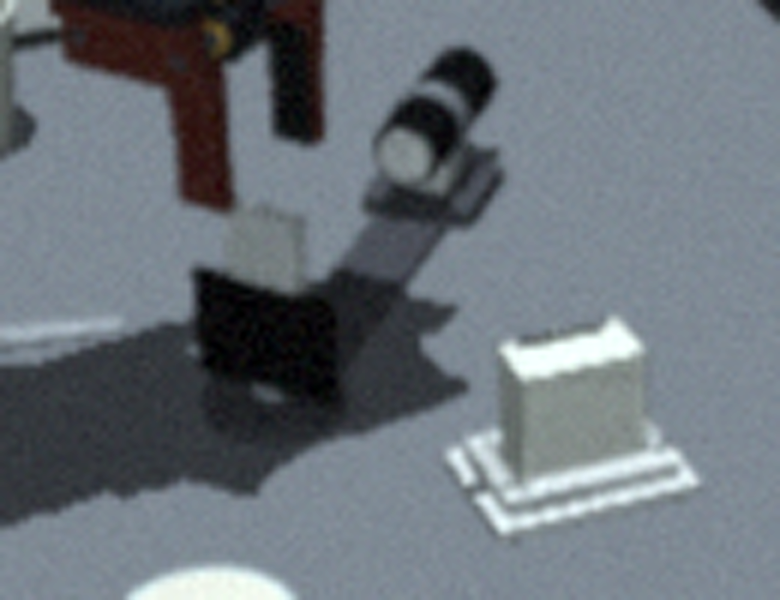

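The fingers are above the bar (zoom 265,240) and straddle it. I'll descend and check the position before closing.

```bash
python3 -m creep '[{"tx":0.4,"ty":0.2,"tz":-25,"rx":0,"ry":0,"rz":0,"fingers":80},{"tx":0.4,"ty":0.2,"tz":-45,"rx":0,"ry":0,"rz":0,"fingers":80},{"tx":0.4,"ty":0.2,"tz":-52,"rx":0,"ry":0,"rz":0,"fingers":80},{"tx":0.4,"ty":0.2,"tz":-52,"rx":0,"ry":0,"rz":0,"fingers":80},{"tx":0.4,"ty":0.2,"tz":-52,"rx":0,"ry":0,"rz":0,"fingers":80}]'
```

```text
t: 11.45
ee_pos: [477.9, 94.6, 80.1]
orientation: [-1.458, 0.689, -0.691]
ft_force: [-0.3, 0.1, -0.4]
width: 60.5
```

```bash
python3 -m creep '[{"tx":-0.5,"ty":-0.2,"tz":0,"rx":0,"ry":0,"rz":0,"fingers":140},{"tx":-0.5,"ty":-0.2,"tz":0,"rx":0,"ry":0,"rz":0,"fingers":190},{"tx":-0.5,"ty":-0.2,"tz":0,"rx":0,"ry":0,"rz":0,"fingers":215},{"tx":-0.5,"ty":-0.2,"tz":0,"rx":0,"ry":0,"rz":0,"fingers":255},{"tx":-0.5,"ty":-0.2,"tz":0,"rx":0,"ry":0,"rz":0,"fingers":255},{"tx":-0.5,"ty":-0.2,"tz":0,"rx":0,"ry":0,"rz":0,"fingers":255},{"tx":-0.5,"ty":-0.2,"tz":0,"rx":0,"ry":0,"rz":0,"fingers":255}]'
```

```text
t: 12.32
ee_pos: [477.6, 94.7, 79.2]
orientation: [-1.457, 0.689, -0.691]
ft_force: [2.4, 4.6, -3.8]
width: 9.6
```

Run:
```python
from h import *
o=ctrl.get_obs(); R=cv2.Rodrigues(o["orientation"])[0];print(o["ee_pos"],"jaw",np.degrees(np.arctan2(R[1,2],R[0,2])),o["width"],o["ft_force"],o["moment"])
```

```text
[477.63466264  94.7266931   79.19670328] jaw 39.35492721309815 9.581707449182058 [ 2.37673213  4.59078867 -3.77393968] [ 0.59931092 -0.3552588  -0.05117005]
```

```bash
python3 -m creep '[{"tx":0.2,"ty":0.3,"tz":0,"rx":0,"ry":0,"rz":-0.08,"fingers":255},{"tx":0.2,"ty":0.3,"tz":0,"rx":0,"ry":0,"rz":-0.18,"fingers":255},{"tx":0.2,"ty":0.3,"tz":0,"rx":0,"ry":0,"rz":-0.28,"fingers":255},{"tx":0.2,"ty":0.3,"tz":0,"rx":0,"ry":0,"rz":-0.38,"fingers":255},{"tx":0.2,"ty":0.3,"tz":0,"rx":0,"ry":0,"rz":-0.48,"fingers":255},{"tx":0.2,"ty":0.3,"tz":0,"rx":0,"ry":0,"rz":-0.56,"fingers":255},{"tx":0.2,"ty":0.3,"tz":0,"rx":0,"ry":0,"rz":-0.617,"fingers":255},{"tx":0.2,"ty":0.3,"tz":0,"rx":0,"ry":0,"rz":-0.617,"fingers":255},{"tx":0.2,"ty":0.3,"tz":0,"rx":0,"ry":0,"rz":-0.617,"fingers":255}]'
python3 - <<'E'
from h import *
o=ctrl.get_obs(); R=cv2.Rodrigues(o["orientation"])[0];print(o["ee_pos"],"jaw",np.degrees(np.arctan2(R[1,2],R[0,2])),o["width"],o["ft_force"],o["moment"])
d=grab("side","pics/s6.png")
a=cv2.convertScaleAbs(cv2.resize(d["pixels"][190:290,220:350],None,fx=6,fy=6,interpolation=cv2.INTER_CUBIC),alpha=1.4);cv2.imwrite("pics/s6z.png",a)
d=grab("top","pics/t6.png")
cv2.imwrite("pics/t6z.png",cv2.resize(d["pixels"][200:320,200:350],None,fx=5,fy=5,interpolation=cv2.INTER_CUBIC))
E
```

```text
t: 13.45
ee_pos: [478.1, 95.0, 79.2]
orientation: [-1.24, 1.156, -1.158]
ft_force: [3.6, 3.0, -3.8]
width: 10.0
[478.08016296  94.95462754  79.20589669] jaw 4.012612220612924 9.959469426005166 [ 3.58167327  2.95528182 -3.78383243] [ 0.38543075 -0.42396662  0.00473793]
```

View pics/s6z.png

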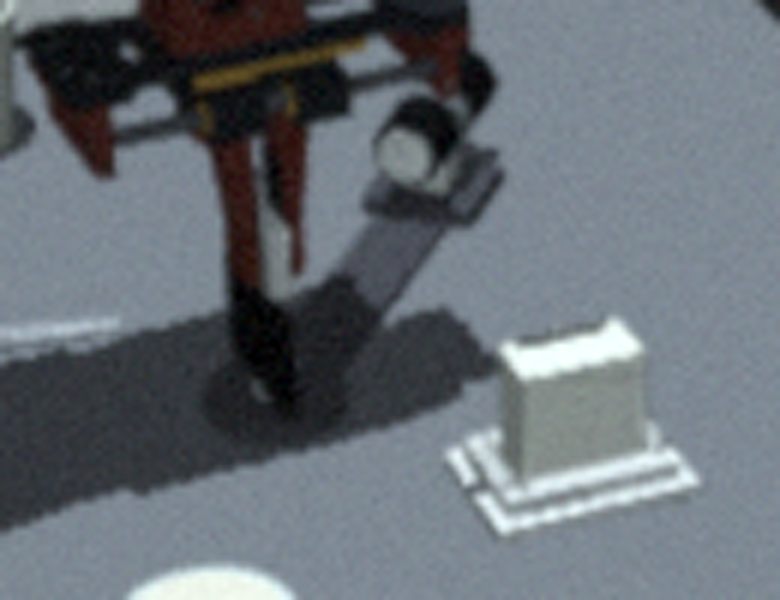

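View pics/t6z.png

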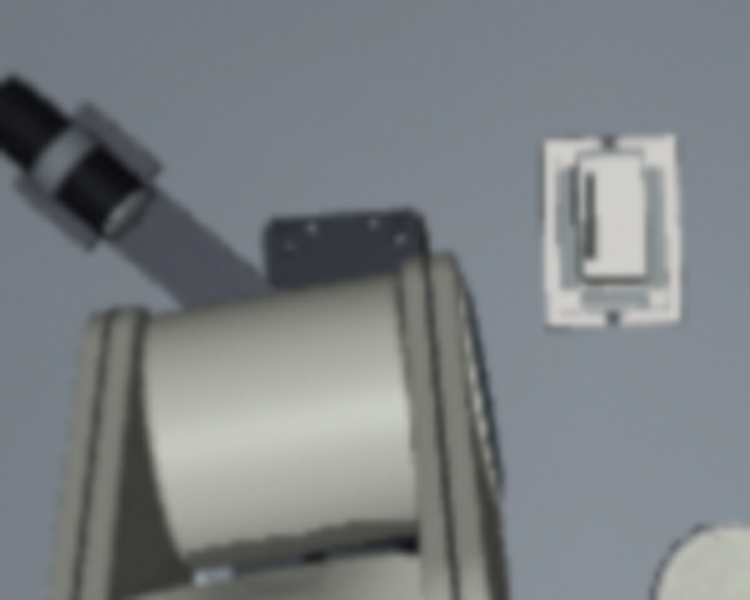

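```bash
python3 -m creep '[{"tx":0,"ty":0,"tz":0,"rx":0,"ry":0,"rz":0,"fingers":255},{"tx":0,"ty":0,"tz":0,"rx":0,"ry":0,"rz":0,"fingers":255},{"tx":0,"ty":0,"tz":0,"rx":0,"ry":0,"rz":0,"fingers":255},{"tx":0,"ty":0,"tz":0,"rx":0,"ry":0,"rz":0,"fingers":255},{"tx":0,"ty":0,"tz":0,"rx":0,"ry":0,"rz":0,"fingers":255},{"tx":0,"ty":0,"tz":0,"rx":0,"ry":0,"rz":0,"fingers":255}]'
python3 - <<'E'
from h import *
d=load("pics/s6.png")
for deg in(0,4,8):
    a=np.radians(deg); t=np.array([-np.sin(a),np.cos(a)]);p=np.array([477,94.])
    q=[np.r_[p-35*t,14],np.r_[p-35*t,66],np.r_[p+35*t,66],np.r_[p+35*t,14]]
    print(deg,((proj(d,q)-[220,190])*6).round(0).tolist())
o=ctrl.get_obs(); R=cv2.Rodrigues(o["orientation"])[0];print("jaw",np.degrees(np.arctan2(R[1,2],R[0,2])),o["width"])
E
```

```text
t: 14.3
ee_pos: [478.1, 94.9, 79.2]
orientation: [-1.24, 1.156, -1.158]
ft_force: [4.2, 2.9, -5.4]
width: 9.5
0 [[293.0, 416.0], [287.0, 314.0], [239.0, 239.0], [246.0, 338.0]]
4 [[298.0, 415.0], [292.0, 313.0], [234.0, 240.0], [241.0, 340.0]]
8 [[303.0, 414.0], [297.0, 312.0], [228.0, 241.0], [236.0, 341.0]]
jaw 4.010761026684362 9.462745691148333
```

The mirror edges in the side view (right edge about x 296, left about 231) agree with the 4° mirror normal I wanted. Handing in.

```bash
python3 -c "
from workcell import ctrl
print(ctrl.close_job(), ctrl.get_obs()['width'])"
```

```text
the job is handed in; nothing more can be done
the job is handed in; nothing more can be done
```

The specimen block is in the pocket, released, with the cross towards the mirror. The gripper is holding the mirror turned about 35° (0.617 rad) from rest. The job is handed in; it reports no verdict.

**Block:** I lowered it until it touched the pocket floor, with about 5 N upward on the tool at a height 8 mm above the grasp height, then opened the fingers. The last top view puts the block's top centre at (578.1, -10.8) mm and the pocket centre at about (577.7, -11.0) mm. It stands upright, with the black line on the mirror side.

**Mirror:** The jaw angle reads 4.0°, and I computed 3.7–4.0° as the mirror normal needed to see the cross. The bar is gripped at about 9.5–10 mm, which fits its 10 mm thickness. The mirror's edges in the side view fit that angle to about 2°; the 15 mm limit allows roughly 3°.

**What disagreed or stayed unchecked:**
- My first fixture outline assumed the outer edge was 21 mm high. It is a low plate, so I corrected the pocket centre by about 1.5 mm and its turn by about 1.3°.
- Lens direction estimates ranged from 49.2° to 50.1° from the lens position, and from 50.2° to 52.7° from the sides of the tube. The spread could shift the needed mirror angle by up to 1.5°.
- A steady side force of about 5 N remains on the gripper at the bar, from a small offset to the turning axis.
- The arm hid the mirror from the top camera at the end, so its final angle was checked only from the side view and the jaw angle.

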